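Gauge the glass at the ringed spot

TASK

On the sloping sample stand, swing the hold-down lever up and right back, past square to the glass, so that the ring drawn on the opal glass is uncovered, and leave it back. Then take the pen-shaped thickness gauge out of its wooden holder and set its sprung nose on the glass inside the ring, with the gauge square to the sloping glass and pressed only lightly, so that the nose is about half pushed in. Finish while still holding the gauge there, steady, and leave the spool, tin, oil bottle and stone alone.

Things in the scene. Friction and masses are not known exactly. Their poses are not given: they have to be found in the camera images.
- stand: Fixed metal sample stand, 190 (x) x 130 (y) mm on the bench, its bed sloping 20 degrees (0.35 rad): low at the -x side, high at the +x side, 30 to 97 mm above the bench. Origin: centre of its underside; x points horizontally towards its high side (away from the robot at yaw 0), z up. It is fixed to the bench.
- pane: The opal (off-white) glass pane fixed on the sloping bed, 110 (x) x 100 (y) x 6 mm, bearing a drawn ring (the spot) and, near a low corner, a drawn cross that plays no part. Origin: centre of its underside. x points up the slope, y level across it, z square out of the glass face.
- spot (a point): Centre of the ring drawn on the glass (ring 18 mm in diameter), on the top face of the pane, at [5, 0, 6] mm in the pane's frame. The lever's foot covers it at the start.
- lever (a joint): Hinge of the hold-down lever, rad: 0 with its foot down on the glass, growing as the knob is raised, 1.95 right back at its stop. It starts between 0 and 0.15. Stiff by friction (0.1 N m): it stays wherever it is left.
- lever_pivot (a point): Centre of the lever's hinge pin at the high end of the stand, 25 mm above the glass face and 90 mm up the slope from the spot. The hinge axis is parallel to the pane's y axis.
- lever_knob (a point): Centre of the black ball knob (20 mm diameter) on the lever's free end, 131 mm from the pivot. Lever down: 41 mm above the glass, 130 mm down the slope from the pivot; it swings up and back about the pivot. Its y is the hinge axis. The steel bar is 10 mm wide; the foot, 20 mm across, hangs 40 mm up the lever from the knob.
- holder: Fixed wooden block 64 x 64 x 55 mm high with an upright through hole 20.5 mm in diameter in which the gauge stands. Origin: centre of its underside. It is fixed to the bench.
- gauge: Loose pen-shaped gauge, round, 140 mm long, 0.1 kg, upright in the holder, collar on the block's top. Origin: nose tip when fully out (then 5 mm above the bench); z along its axis to the blunt end. Along z: steel nose to 20 mm (8 mm diameter), barrel to 50 (16 diameter), collar 50 to 56 (28 diameter), dark grey grip 56 to 136 (18 diameter), black cap to 140.
- nose (a joint): How far the gauge's sprung nose is pushed in, m: 0 fully out, 0.010 fully in. Pushing it takes 0.5 N at 0 rising to 3 N at 0.010.
- nose_tip (a point): Tip of the gauge's sprung nose, on the gauge's axis; moves with the nose.
- spool: Bystander: reel of solder, black flanges 62 mm across, 46 mm high. Origin: centre of underside.
- tin: Bystander: round low tin 62 mm across, 24 mm high. Origin: centre of underside.
- oil: Bystander: small cream bottle 35 mm across, 73 mm high. Origin: centre of underside.
- stone: Bystander: dark abrasive stone 26 x 98 x 20 mm lying flat. Origin: centre of underside.
Mind the look-alikes: they are no part of the job. Leave any purple or red look-alike of the gauge alone.

How it is judged:
On the way, in this order (a step that is already met when the one before it is completed fails the run):
1. the hold-down lever is swung right back while the gauge still stands in its holder (value of joint lever above 1.7 rad and distance between gauge and holder below 0.02 m), for 0.2 s.
2. the gauge is held in the fingers, out of its holder (contact force between the fingers and gauge above 1 N and height (world z) of gauge above 0.05 m and horizontal distance between gauge and holder above 0.05 m), for 0.1 s.
At the end, for the whole second after the job is handed in: Fingers hold the gauge steady; nose tip within 9 mm of the ring's centre, axis within 0.14 rad of square to the glass, nose pushed in 2 to 8.5 mm, 0.3 to 6 N on the glass, gauge under 20 mm/s; lever over 1.7 rad; bystanders within 30 mm of where they stood (value of joint lever above 1.7 rad and distance between nose_tip and spot below 0.009 m and angle between the z axis of gauge and the z axis of pane, either way round below 0.14 rad and value of joint nose between 0.002 and 0.0085 m and contact force between gauge and pane between 0.3 and 6 N and contact force between the fingers and gauge above 2 N and linear speed of gauge below 0.02 m/s and distance of each of spool, tin, oil, stone from where it was at the start of the episode below 0.03 m); the arm keeps its last pose, push and grip.
It fails at once if the gauge is pressed or knocked hard (over 12 N) on the stand or glass (contact force between gauge and stand above 12 N).
It fails at once if a bystander is pushed away or knocked over (moved over 30 mm) (distance of any of spool, tin, oil, stone from where it was at the start of the episode above 0.03 m).
It also fails if it takes over 62 s, if anything falls off the work surface, if the arm or the gripper's body presses on something with over 40 N, if the wrist force passes 120 N, or if a joint passes its speed limit or range.

ROBOT

A 7-joint arm with a two-finger parallel gripper is mounted at the origin on a cart in front of the work surface, level with it; the furniture and walls round the work are solid. World frame = base frame: x ahead of the robot, y to its left, z up, the work surface at z = 0. Lengths are in m, angles in rad, forces in N, time in s.
With the tool pointing down it reaches from about 0.425 to 0.875 m from the base axis. Payload 4.7 kg.
Tool frame: the origin (TCP) lies where the fingers leave the gripper's body, on its centre line; the fingertips stand 70 mm ahead of it and the grasp point (between the pads) lies 51 mm ahead of it; z points along the fingers, y is the line along which they close (so a half turn about z gives the same grasp; the last joint's range is limited). The gripper opens to 87 mm and grips with 3 to 60 N. Pads are 19 mm wide; open, the fingers measure 117 mm over their backs; the gripper's body (75 mm by 190 mm) begins 51 mm behind the grasp point.
Start: joints at [1.36, 0.321, -0.07, 1.45, 0.023, 1.371, -0.057], TCP at [0.145, -0.634, 0.292] pointing down, gripper open.
Joint ranges: [-2.86, 2.86], [-0.3, 2.09], [-1.38, 1.24], [0.06, 2.45], [-1.56, 4.7], [0.09, 2.05], [-2.69, 2.69]. Speed limits (rad/s): [2.57, 2.57, 3.14, 3.14, 3.14, 3.14, 3.14].

INTERFACE

Orientations are given as a rotation vector (axis times angle).
In Python, from bench import get_state, get_image, get_calibration, close_job gives the robot as it stands.
- The arm moves only by the tool send_rows, never from a script. Its argument "rows" is a list of rows, each an object of numbers: "hand": the finger opening in mm, from 0 to 87; "x", "y", "z": the shift along the world's x, y, z in mm; "roll": the turn about the world's z in degrees. A call has 1 to 10 rows; each row shifts and turns the commanded pose from where the row before left it; what a row does not reach is not made up. A row lasts 1/10 s, in which the tool goes at most 50 mm and 8.59 degrees, less where a joint would pass 70% of its speed; a pose out of reach is approached as far as the arm can. A call is refused whole if a number of a shift passes 50 or a number of a turn 8.59, either way. A call with a gripper value outside its range is refused whole. The fingers move at their own pace and stop on an object; "force" is the grip in N (left out, the last holds). Time passes only in rows, so rows that do not move let the fingers close. It gives the time, the measured TCP pose, the force, the opening and the grip force at its end, in the units of the state.
- get_state(): the state, without advancing time (a new reading comes with each control period).
- get_image(name): name is "scene" or "top" or "wrist"; returns the picture (384x512x3 uint8, blue, green, red); there is no depth.
- get_calibration(name): a dict with "mtx" (3x3 intrinsics, pixels), "world_from_camera" (4x4, takes a point from camera to world coordinates). Camera axes: x right, y down, z forward; pixel columns grow to the right and rows downward; lengths in m; the calibration is good to about 2 mm. A picture is of the moment at which its call begins: read the wrist's pose just before it. get_calibration takes no time and is no camera call; for the wrist camera it gives the pose at the moment of the call.
- close_job(): hands the job in; it is judged then, once.
The state is a dict: "time": time; "joint_positions": joint angles; "qd": joint speeds; "joint_torque": joint torques, N m; "position": TCP position; "tool_rot": TCP orientation; "ft_force": force on the tool from outside, world axes, zero at the start; "torque": the same for the moment, N m; "grip_width": opening from 0.0 (shut) to 1.0 (fully open); "grip_force": force on a finger pad.
Only numpy, scipy, OpenCV 4.12 (cv2) and the standard library are available. Lean on these libraries where they do the work, as an engineer would, in place of code of your own. Each camera call takes 0.05 s, during which the arm holds its last target. There are 200 camera calls.

## Working session

There is one attempt and no reset: what is moved stays moved. The work goes in short steps, Python scripts to look and compute and a tool call to move; the robot and the scene stay as the last step left them, time stands still between calls to the robot, and variables do not carry over. Pictures are saved under pics/ and viewed, at most 14 in all, crops included, and the job is handed in when it is done.

Besides the shell and the picture viewer there is one more tool, called after "Request:" in YAML: its name, and indented under it one key for each argument. send_rows: Moves the arm, as the interface text tells. Its arguments: {"type":"object","properties":{"rows":{"type":"array","items":{"type":"object","properties":{"hand":{"type":"number"},"x":{"type":"number"},"y":{"type":"number"},"z":{"type":"number"},"roll":{"type":"number"}}}},"force":{"type":"number"}},"required":["rows"]}

```bash
ls; mkdir -p pics; cat > h.py <<'E'
import numpy as np, cv2
from bench import get_state, get_image, get_calibration, close_job
def cal(n):
    c=get_calibration(n); return np.array(c["mtx"]),np.array(c["world_from_camera"])
def ray(c,u,v):
    K,T=c; d=T[:3,:3]@np.linalg.solve(K,[u,v,1.]); return T[:3,3],d/np.linalg.norm(d)
def onz(c,u,v,z):
    o,d=ray(c,u,v); return o+d*(z-o[2])/d[2]
def proj(c,p):
    K,T=c; q=K@(T[:3,:3].T@(np.asarray(p,float)-T[:3,3])); return q[:2]/q[2]
def two(c1,p1,c2,p2):
    o1,d1=ray(c1,*p1);o2,d2=ray(c2,*p2)
    t=np.linalg.lstsq(np.c_[d1,-d2],o2-o1,rcond=None)[0]
    a,b=o1+d1*t[0],o2+d2*t[1]; return (a+b)/2,np.linalg.norm(a-b)
E
python3 - <<'E'
from h import *
s=get_state();print(s)
for n in("scene","top"):
    im=get_image(n);cv2.imwrite(f"pics/{n}0.png",im)
    K,T=cal(n);print(n,K[0,0],T[:3,3].round(3),T[:3,2].round(2))
a=cv2.imread("pics/scene0.png");b=cv2.imread("pics/top0.png")
cv2.imwrite("pics/scene0b.png",cv2.resize(a,(800,600),interpolation=cv2.INTER_CUBIC))
cv2.imwrite("pics/top0b.png",cv2.resize(b,(800,600),interpolation=cv2.INTER_CUBIC))
E
```

```text
pics
{'time': 0.0, 'joint_positions': array([ 1.36008825,  0.32179308, -0.07011075,  1.45166752,  0.0225901 ,
        1.37078429, -0.05690408]), 'qd': array([-6.75168211e-04, -5.15528041e-04, -1.43266559e-04, -1.19354397e-03,
        1.42718246e-03,  3.19898559e-05,  2.07694564e-04]), 'joint_torque': array([ 5.84190111e-04, -4.91289711e+01, -4.03626384e-01, -3.12526560e+01,
       -6.39874907e-02,  4.38158121e-02,  1.78639871e-04]), 'position': array([ 0.1447809 , -0.63324337,  0.29118477]), 'tool_rot': array([-3.11992758e+00, -3.52254386e-01,  4.52815213e-04]), 'ft_force': array([ 0.14124336, -0.43882845,  0.39359553]), 'torque': array([-0.02071138,  0.0177712 ,  0.03988876]), 'grip_force': 0.0, 'grip_width': 1.0043123049364193}
scene 467.8543161079063 [0.002 0.604 0.983] [ 0.47 -0.5  -0.73]
top 475.617060118534 [ 0.333 -0.008  1.269] [ 0.21 -0.02 -0.98]
```

View pics/scene0b.png

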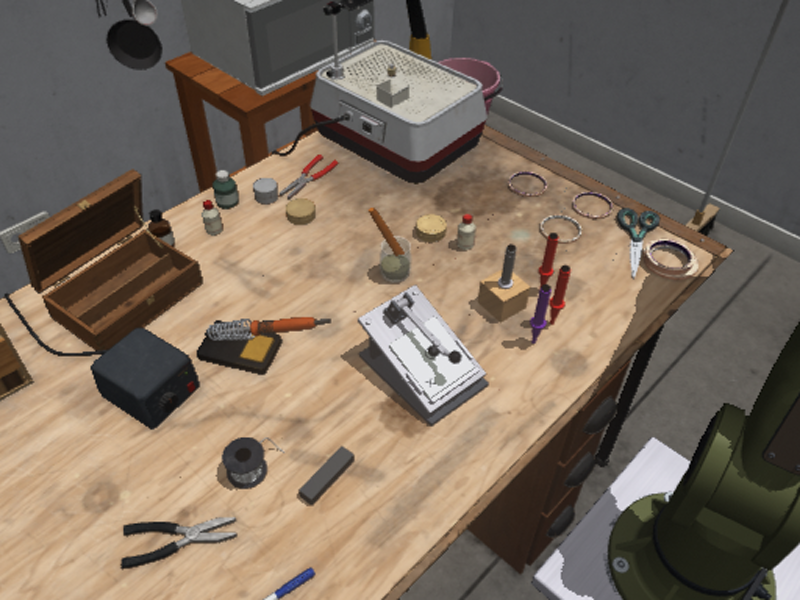

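View pics/top0b.png

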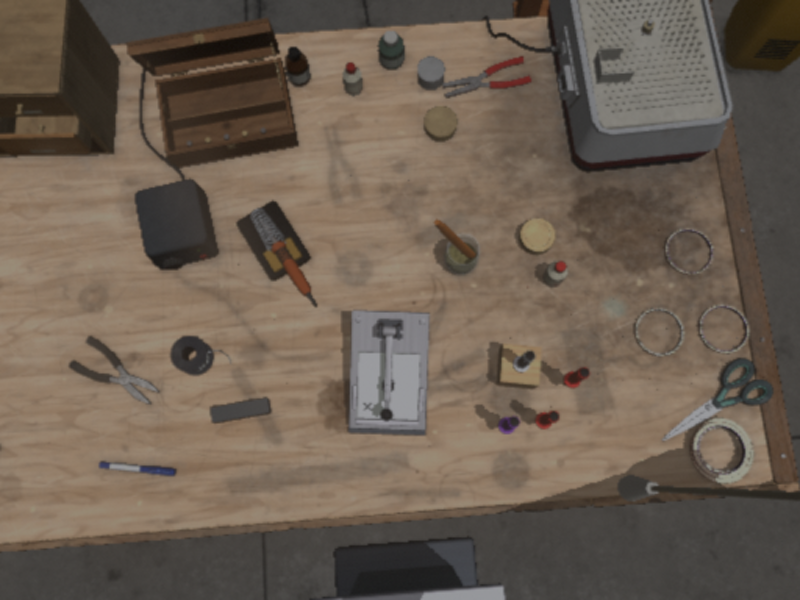

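The scene view shows the stand (420,350), with the lever knob at (455,356) and the holder with the grey gauge at (503,290). Red and purple look-alikes stand just right of the holder. In the top view the stand is at (388,372), the knob at (386,413) and the holder at (520,365). I'll measure from enlarged crops.

```bash
python3 - <<'E'
from h import *
a=cv2.imread("pics/scene0.png");b=cv2.imread("pics/top0.png")
A=cv2.resize(a[150:280,220:375],None,fx=4,fy=4,interpolation=cv2.INTER_CUBIC)   # scene
B=cv2.resize(b[190:290,215:400],None,fx=4,fy=4,interpolation=cv2.INTER_CUBIC)
for im,(u0,v0) in((A,(220,150)),(B,(215,190))):
    for k in range(0,200,10):
        if k*4<im.shape[1]: cv2.line(im,(k*4,0),(k*4,6),(0,255,0),1);(k%20==0) and cv2.putText(im,str(u0+k),(k*4,16),0,.35,(0,0,255),1)
        if k*4<im.shape[0]: cv2.line(im,(0,k*4),(6,k*4),(0,255,0),1);(k%20==0) and cv2.putText(im,str(v0+k),(8,k*4+4),0,.35,(0,0,255),1)
cv2.imwrite("pics/cA.png",A);cv2.imwrite("pics/cB.png",B)
E
```

```text
(no output)
```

View pics/cA.png

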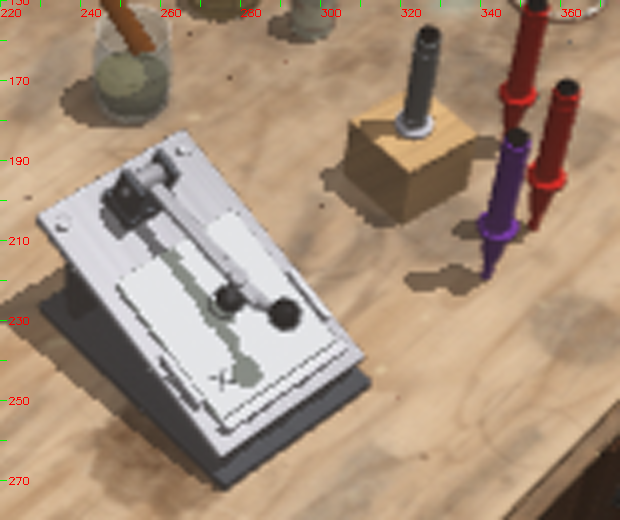

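View pics/cB.png

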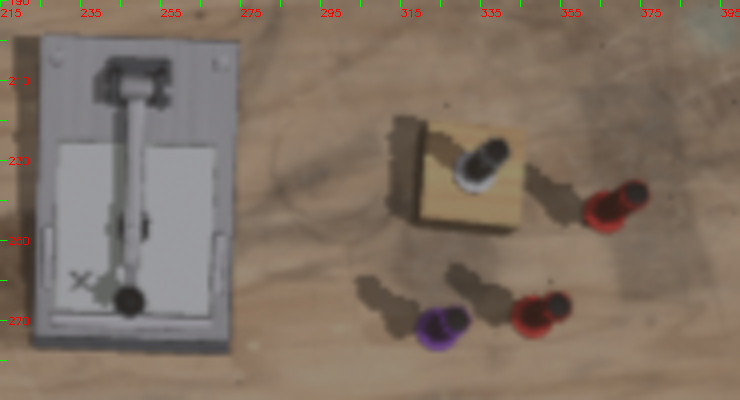

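The scene crop shows the knob at (291,228), the pane clear on the bed and the gauge in its block. The top crop shows the knob at (247,265) and the holder top between (320,220) and (345,245). Triangulating now.

```bash
python3 - <<'E'
from h import *
S,T=cal("scene"),cal("top")
s=lambda x,y:((x+.5)/4-.5+220,(y+.5)/4-.5+150)
t=lambda x,y:((x+.5)/4-.5+215,(y+.5)/4-.5+190)
def tw(n,a,b):
    p,e=two(S,s(*a),T,t(*b));print(n,(p*1000).round(1),"gap",round(e*1000,1));return p
tw("knob",(285,314),(129,302))
P=[tw("pane",a,b) for a,b in(((118,287),(57,143)),((232,212),(215,150)),((348,342),(210,317)),((222,425),(53,312)))]
tw("bedHighL",(37,217),(42,36));tw("bedHighR",(183,130),(238,41));
tw("bedLowR",(365,355),(232,335));tw("bedLowL",(220,458),(33,340))
for a in((424,122),(524,130),(519,224),(416,219)): print("hold top",(onz(T,*t(*a),.055)*1000).round(1))
for a in((347,123),(477,138),(405,166)): print("hold sc",(onz(S,*s(*a),.055)*1000).round(1))
tw("cap",(430,33),(498,147))
print("collar sc",(onz(S,*s(414,126),.058)*1000).round(1),"top",(onz(T,*t(474,174),.058)*1000).round(1))
for n,sx,tx in(("purple",(518,135),(456,319)),("redn",(568,88),(558,305)),("redf",(540,5),(634,193))):tw(n,sx,tx)
E
```

```text
knob [429.2   9.7 105.5] gap 2.0
pane [534.2  48.1  77.1] gap 4.0
pane [523.4 -50.6  78.3] gap 0.9
pane [418.3 -41.9  43.1] gap 8.2
pane [431.8  59.7  38.8] gap 2.5
bedHighL [600.9  53.   95.1] gap 2.3
bedHighR [588.  -70.6  95.4] gap 3.3
bedLowR [409.1 -54.5  25.4] gap 3.4
bedLowL [417.   74.9  33. ] gap 1.2
hold top [ 535.8 -187.7   55. ]
hold top [ 525.8 -251.7   55. ]
hold top [ 465.3 -241.6   55. ]
hold top [ 473.4 -176.1   55. ]
hold sc [ 535.2 -188.4   55. ]
hold sc [ 460.6 -240.8   55. ]
hold sc [ 479.7 -183.7   55. ]
cap [ 501.1 -218.2  143.2] gap 3.7
collar sc [ 497.9 -216.6   58. ] top [ 499.2 -215.8   58. ]
purple [ 401.8 -182.2  141.4] gap 2.4
redn [ 405.6 -243.7  138.5] gap 2.6
redf [ 467.3 -297.2  139.7] gap 4.9
```

```bash
python3 - <<'E'
from h import *
S,T=cal("scene"),cal("top")
f=lambda x,y:((x+.5)*.64-.5,(y+.5)*.64-.5)
print("base",onz(S,*f(705,215),0.0).round(3))
def pl(c,a,b):
    o,d1=ray(c,*f(*a));_,d2=ray(c,*f(*b));n=np.cross(d1,d2);return o,n/np.linalg.norm(n)
o,n=pl(S,(705,212),(785,0))
for p in((655,488),(640,487),(720,489),(799,490)):
    q,d=ray(T,*f(*p));print(p,(q+d*(n@(o-q))/(n@d)).round(3))
for x in (.2,.3,.5):print(proj(T,[x,-.5,.3])/.64)
E
```

```text
base [ 0.353 -0.729  0.   ]
(655, 488) [ 0.279 -0.469 -0.129]
(640, 487) [ 0.279 -0.477 -0.244]
(720, 489) [ 0.283 -0.457  0.187]
(799, 490) [ 0.286 -0.448  0.419]
[802.8481569  555.74414248]
[788.09099747 474.05869075]
[760.47443656 321.19246579]
```

```bash
python3 - <<'E'
from h import *
S,T=cal("scene"),cal("top")
f=lambda x,y:((x+.5)*.64-.5,(y+.5)*.64-.5)
for a in((705,212),(700,225)):
  for b in((632,487),(655,488)):print(a,b,two(S,f(*a),T,f(*b)))
print(onz(T,*f(640,487),0),onz(T,*f(795,485),0),onz(S,*f(730,250),0))
a=cv2.imread("pics/scene0.png")[80:230,390:512];b=cv2.imread("pics/top0.png")[270:384,390:512]
r=lambda i:cv2.resize(i,(400,450),interpolation=cv2.INTER_CUBIC)
cv2.imwrite("pics/lamp.png",np.hstack([r(a),r(b)]))
E
```

```text
(705, 212) (632, 487) (array([ 0.27306781, -0.3082558 ,  0.30370173]), np.float64(0.05645319117035967))
(705, 212) (655, 488) (array([ 0.27520238, -0.34258334,  0.2806626 ]), np.float64(0.042936775597492496))
(700, 225) (632, 487) (array([ 0.27340929, -0.31695707,  0.27312762]), np.float64(0.053501801802439714))
(700, 225) (655, 488) (array([ 0.27560948, -0.35260557,  0.24839427]), np.float64(0.03944485618674043))
[ 0.28773916 -0.40171047  0.        ] [ 0.27167317 -0.66020103  0.        ] [ 0.26421727 -0.6620729   0.        ]
```

View pics/lamp.png

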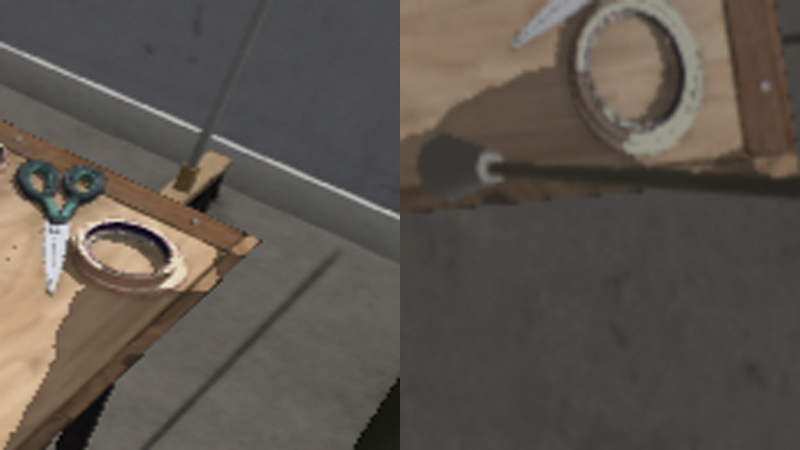

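The left half shows a rod clamped outside the bench's right edge, at crop (190,180). The right half shows a thin overhead arm with a small dark head at (450,165) that the scene view does not show. I'll check how high that head must be.

```bash
python3 - <<'E'
from h import *
S,T=cal("scene"),cal("top")
f=lambda x,y:((x+.5)*.64-.5,(y+.5)*.64-.5)
for p in((640,487),(795,490)):
  for z in(0,.1,.2,.3,.4,.5,.6,.7,.8,.9,1.,1.1):
    q=onz(T,*f(*p),z);print(p,z,q.round(3),(proj(S,q)/.64).round())
for z in(0,.2,.4,.6):print(z,(proj(S,[.355,-.729,z])/.64).round(),(proj(T,[.355,-.729,z])/.64).round())
E
```

```text
(640, 487) 0 [ 0.288 -0.402  0.   ] [653. 311.]
(640, 487) 0.1 [ 0.291 -0.371  0.1  ] [657. 280.]
(640, 487) 0.2 [ 0.295 -0.34   0.2  ] [662. 244.]
(640, 487) 0.3 [ 0.299 -0.309  0.3  ] [668. 203.]
(640, 487) 0.4 [ 0.302 -0.278  0.4  ] [675. 155.]
(640, 487) 0.5 [ 0.306 -0.247  0.5  ] [683.  97.]
(640, 487) 0.6 [ 0.309 -0.215  0.6  ] [693.  28.]
(640, 487) 0.7 [ 0.313 -0.184  0.7  ] [706. -58.]
(640, 487) 0.8 [ 0.316 -0.153  0.8  ] [ 721. -166.]
(640, 487) 0.9 [ 0.32  -0.122  0.9  ] [ 741. -306.]
(640, 487) 1.0 [ 0.324 -0.091  1.   ] [ 768. -496.]
(640, 487) 1.1 [ 0.327 -0.06   1.1  ] [ 807. -769.]
(795, 490) 0 [ 0.264 -0.659  0.   ] [729. 251.]
(795, 490) 0.1 [ 0.269 -0.607  0.1  ] [732. 223.]
(795, 490) 0.2 [ 0.275 -0.556  0.2  ] [736. 191.]
(795, 490) 0.3 [ 0.28  -0.505  0.3  ] [740. 154.]
(795, 490) 0.4 [ 0.286 -0.454  0.4  ] [744. 110.]
(795, 490) 0.5 [ 0.291 -0.402  0.5  ] [750.  58.]
(795, 490) 0.6 [ 0.297 -0.351  0.6  ] [757.  -5.]
(795, 490) 0.7 [ 0.302 -0.3    0.7  ] [765. -83.]
(795, 490) 0.8 [ 0.308 -0.248  0.8  ] [ 776. -183.]
(795, 490) 0.9 [ 0.313 -0.197  0.9  ] [ 790. -314.]
(795, 490) 1.0 [ 0.319 -0.146  1.   ] [ 809. -494.]
(795, 490) 1.1 [ 0.324 -0.095  1.1  ] [ 837. -756.]
0 [704. 214.] [826. 431.]
0.2 [737. 133.] [904. 423.]
0.4 [778.  33.] [1017.  411.]
0.6 [830. -92.] [1195.  392.]
```

Request:
send_rows:
  rows:
    - {"x":20,"y":13,"z":-2,"roll":-2,"hand":87}
    - {"x":35,"y":24,"z":-5,"roll":-2}
    - {"x":35,"y":24,"z":-5,"roll":-2}
    - {"x":35,"y":24,"z":-5,"roll":-2}
    - {"x":35,"y":24,"z":-5,"roll":-2}
    - {"x":35,"y":24,"z":-5,"roll":-2}
    - {"x":35,"y":24,"z":-5,"roll":-2}
    - {"x":35,"y":24,"z":-5,"roll":-2}
    - {"x":35,"y":24,"z":-2,"roll":-2}
    - {"x":35,"y":24,"z":-2,"roll":-0.7}

```text
schema error: expected keys hand, x, y, z, roll
```

Request:
send_rows:
  rows:
    - {"x":-5,"y":30}
    - {"x":-5,"y":45}
    - {"x":-5,"y":45}
    - {"x":-5,"y":45}
    - {"x":-5,"y":45}
    - {"x":-5,"y":45}
    - {"x":-5,"y":45}
    - {"x":-5,"y":45}
    - {"x":-5,"y":35}
    - {}

```text
schema error: expected keys hand, x, y, z, roll
```

Request:
send_rows:
  rows:
    - {"x":20,"y":13,"z":-2,"roll":-2,"hand":87}
    - {"x":35,"y":24,"z":-5,"roll":-2,"hand":87}
    - {"x":35,"y":24,"z":-5,"roll":-2,"hand":87}
    - {"x":35,"y":24,"z":-5,"roll":-2,"hand":87}
    - {"x":35,"y":24,"z":-5,"roll":-2,"hand":87}
    - {"x":35,"y":24,"z":-5,"roll":-2,"hand":87}
    - {"x":35,"y":24,"z":-5,"roll":-2,"hand":87}
    - {"x":35,"y":24,"z":-5,"roll":-2,"hand":87}
    - {"x":35,"y":24,"z":-2,"roll":-2,"hand":87}
    - {"x":35,"y":24,"z":-2,"roll":-0.7,"hand":87}

```text
time: 1.1
position: [0.4808, -0.4034, 0.2506]
tool_rot: [-3.137, 0.161, 0.001]
ft_force: [0.1, -0.3, 1.3]
grip_width: 1.002
grip_force: 0.0
```

Request:
send_rows:
  rows:
    - {"x":-5,"y":30,"z":0,"roll":0,"hand":87}
    - {"x":-5,"y":45,"z":0,"roll":0,"hand":87}
    - {"x":-5,"y":45,"z":0,"roll":0,"hand":87}
    - {"x":-5,"y":45,"z":0,"roll":0,"hand":87}
    - {"x":-5,"y":45,"z":0,"roll":0,"hand":87}
    - {"x":-5,"y":45,"z":0,"roll":0,"hand":87}
    - {"x":-5,"y":45,"z":0,"roll":0,"hand":87}
    - {"x":-5,"y":45,"z":0,"roll":0,"hand":87}
    - {"x":-5,"y":35,"z":0,"roll":0,"hand":87}
    - {"x":0,"y":0,"z":0,"roll":0,"hand":87}

```text
time: 2.1
position: [0.4341, -0.0194, 0.2513]
tool_rot: [-3.138, 0.146, 0.0]
ft_force: [0.3, -0.3, 0.3]
grip_width: 1.005
grip_force: 0.0
```

Request:
send_rows:
  rows:
    - {"x":-6,"y":28,"z":-15,"roll":-0.5,"hand":87}
    - {"x":0,"y":0,"z":-30,"roll":0,"hand":87}
    - {"x":0,"y":0,"z":-30,"roll":0,"hand":70}
    - {"x":0,"y":0,"z":-19,"roll":0,"hand":50}
    - {"x":0,"y":0,"z":0,"roll":0,"hand":30}
    - {"x":0,"y":0,"z":0,"roll":0,"hand":10}
    - {"x":0,"y":0,"z":0,"roll":0,"hand":10}
    - {"x":0,"y":0,"z":0,"roll":0,"hand":10}
    - {"x":0,"y":0,"z":0,"roll":0,"hand":10}
    - {"x":0,"y":0,"z":0,"roll":0,"hand":10}
  force: 10

```text
time: 3.1
position: [0.4292, 0.0034, 0.1578]
tool_rot: [3.137, -0.173, 0.002]
ft_force: [0.7, 4.4, 0.9]
grip_width: 0.353
grip_force: 3.2
```

```bash
python3 - <<'E'
from h import *
s=get_state();print(s["position"],s["grip_width"]*87,s["grip_force"],s["ft_force"])
P=np.array([557.2,-4.4,116]);h=np.array([-.9948,.1018,0])
pos=lambda e:P+131*(np.cos(e)*h+np.sin(e)*np.array([0,0,1]))
E=np.linspace(-.08,1.66,21);Q=np.array([pos(e) for e in E]);print(np.diff(Q,axis=0).round(1))
E
```

```text
[0.42920757 0.0034115  0.1578162 ] 30.742721856646703 3.185969442129135 [0.6518595  4.4025183  0.88424797]
[[-0.4  0.  11.4]
 [ 0.6 -0.1 11.4]
 [ 1.6 -0.2 11.3]
 [ 2.5 -0.3 11.1]
 [ 3.5 -0.4 10.8]
 [ 4.4 -0.5 10.5]
 [ 5.3 -0.5 10.1]
 [ 6.1 -0.6  9.6]
 [ 6.9 -0.7  9. ]
 [ 7.7 -0.8  8.4]
 [ 8.4 -0.9  7.7]
 [ 9.  -0.9  6.9]
 [ 9.6 -1.   6.1]
 [10.1 -1.   5.2]
 [10.5 -1.1  4.3]
 [10.8 -1.1  3.4]
 [11.1 -1.1  2.4]
 [11.2 -1.2  1.5]
 [11.3 -1.2  0.5]
 [11.3 -1.2 -0.5]]
```

Request:
send_rows:
  rows:
    - {"x":-1,"y":3,"z":0,"roll":0,"hand":10}
    - {"x":-1,"y":2.4,"z":0,"roll":0,"hand":10}
    - {"x":0,"y":0,"z":0,"roll":0,"hand":10}
    - {"x":0,"y":0,"z":0,"roll":0,"hand":10}
    - {"x":0,"y":0,"z":0,"roll":0,"hand":10}

```text
time: 3.6
position: [0.429, 0.0094, 0.1584]
tool_rot: [-3.136, 0.172, -0.008]
ft_force: [5.3, 1.1, 0.6]
grip_width: 0.217
grip_force: 10.0
```

Request:
send_rows:
  rows:
    - {"x":0,"y":0,"z":11.4,"roll":0,"hand":10}
    - {"x":0.6,"y":-0.1,"z":11.4,"roll":0,"hand":10}
    - {"x":1.6,"y":-0.2,"z":11.3,"roll":0,"hand":10}
    - {"x":2.5,"y":-0.3,"z":11.1,"roll":0,"hand":10}
    - {"x":3.5,"y":-0.4,"z":10.8,"roll":0,"hand":10}
    - {"x":4.4,"y":-0.5,"z":10.5,"roll":0,"hand":10}
    - {"x":5.3,"y":-0.5,"z":10.1,"roll":0,"hand":10}
    - {"x":6.1,"y":-0.6,"z":9.6,"roll":0,"hand":10}
    - {"x":6.9,"y":-0.7,"z":9,"roll":0,"hand":10}
    - {"x":7.7,"y":-0.8,"z":8.4,"roll":0,"hand":10}

```text
time: 4.6
position: [0.464, 0.0055, 0.2612]
tool_rot: [-3.136, 0.172, 0.008]
ft_force: [-2.9, 4.6, 1.1]
grip_width: 0.218
grip_force: 10.0
```

Request:
send_rows:
  rows:
    - {"x":8.4,"y":-0.5,"z":7.7,"roll":0,"hand":10}
    - {"x":9,"y":-0.5,"z":6.9,"roll":0,"hand":10}
    - {"x":9.6,"y":-1,"z":6.1,"roll":0,"hand":10}
    - {"x":10.1,"y":-1,"z":5.2,"roll":0,"hand":10}
    - {"x":10.5,"y":-1,"z":4.3,"roll":0,"hand":10}
    - {"x":10.8,"y":-1,"z":3.4,"roll":0,"hand":10}
    - {"x":11.1,"y":-1,"z":2.4,"roll":0,"hand":10}
    - {"x":11.2,"y":-1,"z":1.5,"roll":0,"hand":10}
    - {"x":11.3,"y":-1,"z":0.5,"roll":0,"hand":10}
    - {"x":11.3,"y":-1,"z":-0.5,"roll":0,"hand":10}

```text
time: 5.6
position: [0.5695, -0.0058, 0.3001]
tool_rot: [3.134, -0.175, 0.002]
ft_force: [-0.7, -0.0, 5.4]
grip_width: 0.216
grip_force: 10.0
```

Request:
send_rows:
  rows:
    - {"x":4,"y":0,"z":-0.5,"roll":0,"hand":10}
    - {"x":0,"y":0,"z":0,"roll":0,"hand":10}
    - {"x":0,"y":0,"z":0,"roll":0,"hand":10}

```text
time: 5.9
position: [0.5739, -0.0063, 0.2996]
tool_rot: [3.134, -0.176, 0.004]
ft_force: [0.3, -0.2, 6.3]
grip_width: 0.214
grip_force: 10.0
```

Request:
send_rows:
  rows:
    - {"x":0,"y":0,"z":0,"roll":0,"hand":60}
    - {"x":0,"y":0,"z":0,"roll":0,"hand":60}
    - {"x":0,"y":0,"z":0,"roll":0,"hand":60}
    - {"x":0,"y":0,"z":5,"roll":0,"hand":60}
    - {"x":0,"y":0,"z":20,"roll":0,"hand":60}
    - {"x":0,"y":0,"z":30,"roll":0,"hand":60}
    - {"x":-10,"y":-20,"z":5,"roll":0,"hand":50}
    - {"x":-15,"y":-40,"z":0,"roll":0,"hand":50}
    - {"x":-15,"y":-45,"z":0,"roll":0,"hand":50}
    - {"x":-15,"y":-45,"z":-20,"roll":0,"hand":50}

```text
time: 6.9
position: [0.5186, -0.1546, 0.3412]
tool_rot: [3.135, -0.172, 0.008]
ft_force: [0.4, 0.6, 0.0]
grip_width: 0.578
grip_force: 0.0
```

Request:
send_rows:
  rows:
    - {"x":-15,"y":-40,"z":-20,"roll":0,"hand":50}
    - {"x":-4,"y":-18,"z":-30,"roll":0,"hand":50}
    - {"x":0,"y":0,"z":-20,"roll":0,"hand":50}
    - {"x":0,"y":0,"z":0,"roll":0,"hand":50}
    - {"x":0,"y":0,"z":0,"roll":0,"hand":50}

```text
time: 7.4
position: [0.4995, -0.2105, 0.269]
tool_rot: [-3.137, 0.172, 0.0]
ft_force: [0.0, 0.2, 0.5]
grip_width: 0.576
grip_force: 0.0
```

```bash
python3 - <<'E'
from h import *
s=get_state();print(s["position"],s["tool_rot"],s["grip_width"]*87)
W=cal("wrist");w=get_image("wrist");a=get_image("scene");b=get_image("top")
for n,i in(("w1",w),("s1",a),("t1",b)):cv2.imwrite(f"pics/{n}.png",i)
print(W[1].round(3).tolist(),proj(W,[.5,-.216,.145]),proj(W,[.5,-.216,.058]))
cv2.imwrite("pics/m1.png",np.hstack([cv2.resize(w,(400,300)),cv2.resize(a[130:280,220:400],(400,333),interpolation=cv2.INTER_CUBIC)[:300]]))
E
```

```text
[ 0.49949986 -0.21054414  0.26904895] [-3.13668445e+00  1.71706788e-01  4.91992766e-05] 50.08599239433846
[[-0.109, -0.957, -0.267, 0.571], [-0.994, 0.105, 0.029, -0.218], [0.0, 0.269, -0.963, 0.361], [0.0, 0.0, 0.0, 1.0]] [257.73938498 210.01140016] [255.5956426  182.43568775]
```

View pics/m1.png

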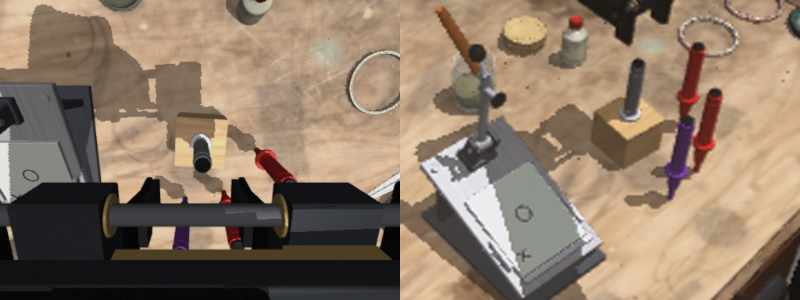

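The left panel (wrist) shows the gauge cap at (203,163), between the fingers. The right panel (scene) shows the lever standing back and the ring uncovered at (524,213). Next I grasp the gauge and measure the ring.

Request:
send_rows:
  rows:
    - {"x":0.5,"y":-6,"z":-20,"roll":0,"hand":50}
    - {"x":0,"y":0,"z":-35,"roll":0,"hand":50}
    - {"x":0,"y":0,"z":-35,"roll":0,"hand":50}
    - {"x":0,"y":0,"z":-22,"roll":0,"hand":50}
    - {"x":0,"y":0,"z":0,"roll":0,"hand":30}
    - {"x":0,"y":0,"z":0,"roll":0,"hand":10}
    - {"x":0,"y":0,"z":0,"roll":0,"hand":10}
    - {"x":0,"y":0,"z":0,"roll":0,"hand":10}
    - {"x":0,"y":0,"z":0,"roll":0,"hand":10}
    - {"x":0,"y":0,"z":0,"roll":0,"hand":10}
  force: 8

```text
time: 8.55
position: [0.5004, -0.2174, 0.1577]
tool_rot: [3.136, -0.173, 0.003]
ft_force: [-0.2, -0.1, 3.6]
grip_width: 0.201
grip_force: 8.0
```

```bash
python3 - <<'E'
from h import *
s=get_state();print(s["position"],s["tool_rot"],s["grip_width"]*87,s["ft_force"])
S,T=cal("scene"),cal("top");sp=np.array([.4816,.0033,.0617])
crops=[]
for n,c in(("s1",S),("t1",T)):
    p=proj(c,sp);i=cv2.imread(f"pics/{n}.png");u,v=p.astype(int);print(n,p)
    r=cv2.resize(i[v-20:v+20,u-20:u+20],(400,400),interpolation=cv2.INTER_CUBIC);crops.append(r)
    print("origin",u-20,v-20)
cv2.imwrite("pics/ring.png",np.hstack(crops))
E
```

```text
[ 0.50037079 -0.21735729  0.15770099] [ 3.13577008e+00 -1.73170972e-01  2.90118924e-03] 17.509600446710344 [-0.22926804 -0.06431762  3.61841221]
s1 [275.30993361 226.48417845]
origin 255 206
t1 [248.53291235 246.05173671]
origin 228 226
```

View pics/ring.png

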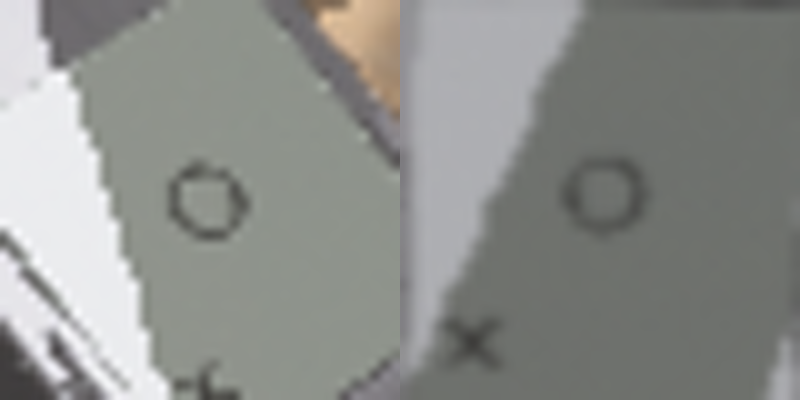

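Request:
send_rows:
  rows:
    - {"x":0,"y":0,"z":6,"roll":0,"hand":10}
    - {"x":0,"y":0,"z":10,"roll":0,"hand":10}
    - {"x":0,"y":0,"z":10,"roll":0,"hand":10}
    - {"x":0,"y":0,"z":10,"roll":0,"hand":10}
    - {"x":-4,"y":0.4,"z":0,"roll":0,"hand":10}
    - {"x":-4,"y":0.4,"z":0,"roll":0,"hand":10}
    - {"x":-4,"y":0.4,"z":0,"roll":0,"hand":10}
    - {"x":-4,"y":0.4,"z":-0.5,"roll":0,"hand":10}
    - {"x":-4,"y":0.4,"z":-0.5,"roll":0,"hand":10}
    - {"x":0,"y":0,"z":0,"roll":0,"hand":10}
  force: 7

```text
time: 9.55
position: [0.479, -0.2151, 0.1913]
tool_rot: [3.137, -0.174, -0.001]
ft_force: [0.3, -0.8, -1.6]
grip_width: 0.203
grip_force: 7.0
```

Request:
send_rows:
  rows:
    - {"x":-4,"y":0.4,"z":-0.5,"roll":0,"hand":10}
    - {"x":-4,"y":0.4,"z":-0.5,"roll":0,"hand":10}
    - {"x":-4,"y":0.4,"z":-0.5,"roll":0,"hand":10}
    - {"x":-4,"y":0.4,"z":-0.5,"roll":0,"hand":10}
    - {"x":-3,"y":0.4,"z":-1,"roll":0,"hand":10}
    - {"x":0,"y":0,"z":0,"roll":0,"hand":10}
    - {"x":0,"y":0,"z":0,"roll":0,"hand":10}

```text
time: 10.25
position: [0.4604, -0.213, 0.1884]
tool_rot: [3.137, -0.173, -0.001]
ft_force: [0.6, -0.1, -0.2]
grip_width: 0.205
grip_force: 7.0
```

```bash
python3 - <<'E'
from h import *
s=get_state();print(s["position"],s["tool_rot"],s["grip_width"]*87,s["ft_force"])
S,T=cal("scene"),cal("top")
print(two(S,(275.35,225.6),T,(247.95,245.05)))
a=get_image("scene");cv2.imwrite("pics/s2.png",a)
u,v=proj(S,[.48,-.215,.11]).astype(int);print(u-40,v-45)
cv2.imwrite("pics/s2c.png",cv2.resize(a[v-45:v+30,u-40:u+60],None,fx=6,fy=6,interpolation=cv2.INTER_CUBIC))
E
```

```text
[ 0.46035002 -0.21304851  0.18842996] [ 3.13676365e+00 -1.73295755e-01 -1.30628877e-03] 17.86215714477039 [ 0.59271114 -0.10964696 -0.17643863]
(array([0.48274076, 0.00393162, 0.0652891 ]), np.float64(0.00247700800555718))
290 126
```

View pics/s2c.png

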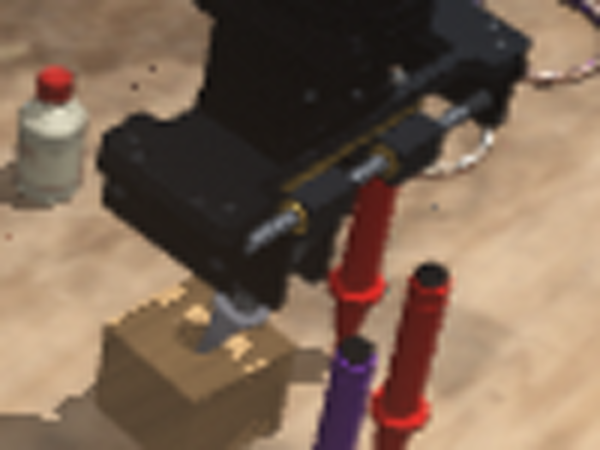

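Request:
send_rows:
  rows:
    - {"x":-2,"y":0,"z":6,"roll":0,"hand":10}
    - {"x":-4,"y":0,"z":10,"roll":0,"hand":10}
    - {"x":-4,"y":0,"z":10,"roll":0,"hand":10}
    - {"x":-4,"y":0,"z":12,"roll":0,"hand":10}
    - {"x":-2,"y":10,"z":12,"roll":0,"hand":10}
    - {"x":-1,"y":20,"z":10,"roll":0,"hand":10}
    - {"x":0,"y":30,"z":2,"roll":0,"hand":10}
    - {"x":-1,"y":30,"z":0,"roll":0,"hand":10}
    - {"x":-1,"y":30,"z":0,"roll":0,"hand":10}
    - {"x":-1,"y":30,"z":0,"roll":0,"hand":10}
  force: 15

```text
time: 11.3
position: [0.4402, -0.0599, 0.2511]
tool_rot: [3.137, -0.17, 0.0]
ft_force: [0.2, 0.8, -1.7]
grip_width: 0.203
grip_force: 15.0
```

Request:
send_rows:
  rows:
    - {"x":-1,"y":30,"z":0,"roll":0,"hand":10}
    - {"x":-1,"y":25,"z":0,"roll":0,"hand":10}
    - {"x":-1,"y":16,"z":0,"roll":0,"hand":10}
    - {"x":0,"y":0,"z":0,"roll":0,"hand":10}
    - {"x":0,"y":0,"z":0,"roll":0,"hand":10}
    - {"x":0,"y":0,"z":0,"roll":0,"hand":10}

```text
time: 11.9
position: [0.4375, 0.0072, 0.2506]
tool_rot: [3.136, -0.175, -0.0]
ft_force: [-0.1, 0.2, -1.2]
grip_width: 0.202
grip_force: 15.0
```

```bash
python3 - <<'E'
from h import *
s=get_state();print(s["position"],s["tool_rot"],s["grip_width"]*87,s["ft_force"])
out=[]
for n in("scene","top"):
    c=cal(n);a=get_image(n);cv2.imwrite(f"pics/{n}3.png",a)
    u,v=proj(c,s["position"]+[.02,0,-.1]).astype(int);print(n,u-30,v-30)
    out.append(cv2.resize(a[v-30:v+30,u-30:u+30],(400,400),interpolation=cv2.INTER_CUBIC))
cv2.imwrite("pics/m3.png",np.hstack(out))
E
```

```text
[0.43754362 0.00723659 0.25058368] [ 3.13615135e+00 -1.74748323e-01 -1.10104325e-04] 17.613090704856063 [-0.10063964  0.19547863 -1.22306381]
scene 253 179
top 216 221
```

View pics/m3.png

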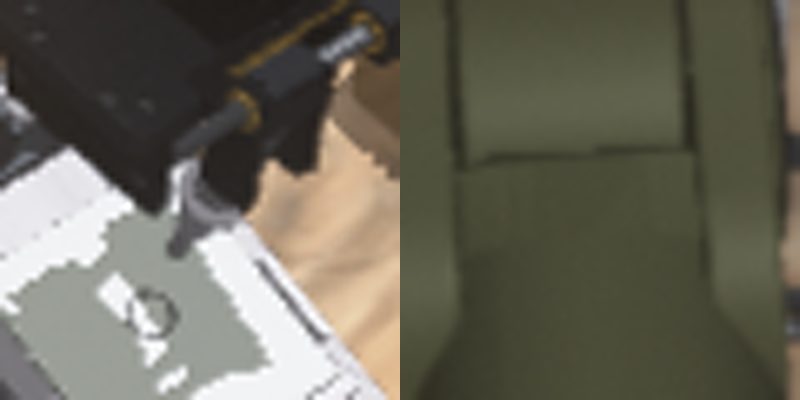

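The left panel shows the grey nose tip at crop (177,255) and the collar at about (208,205), above the ring at (150,312). The arm hides the top view, so the wrist camera gives the second view.

```bash
python3 - <<'E'
from h import *
s=get_state();W=cal("wrist");w=get_image("wrist");cv2.imwrite("pics/w3.png",w);S=cal("scene")
g=s["position"]+[0,0,-.051];yw=-.11
for th in(.25,.3,.35,.4,.45):
    n=np.array([-np.sin(th)*np.cos(yw),-np.sin(th)*np.sin(yw),np.cos(th)])
    print(th,[(proj(c,g-n*d)).round(1).tolist() for c in(S,W) for d in(.102,.082,.049,.046)])
cv2.imwrite("pics/w3c.png",cv2.resize(w[150:300,160:360],None,fx=4,fy=4,interpolation=cv2.INTER_CUBIC))
E
```

```text
0.25 [[281.5, 220.8], [283.3, 216.8], [286.4, 210.0], [286.7, 209.4], [250.0, 169.9], [250.1, 181.8], [250.2, 205.9], [250.2, 208.4]]
0.3 [[280.2, 219.2], [282.2, 215.5], [285.8, 209.2], [286.1, 208.7], [250.0, 163.9], [250.1, 176.7], [250.2, 202.6], [250.2, 205.3]]
0.35 [[278.9, 217.6], [281.2, 214.3], [285.1, 208.5], [285.5, 207.9], [250.0, 157.9], [250.1, 171.7], [250.2, 199.4], [250.2, 202.3]]
0.4 [[277.7, 216.0], [280.2, 213.0], [284.5, 207.7], [284.9, 207.2], [250.0, 152.0], [250.1, 166.7], [250.2, 196.2], [250.2, 199.3]]
0.45 [[276.5, 214.4], [279.2, 211.6], [283.9, 206.8], [284.3, 206.4], [250.0, 146.1], [250.1, 161.8], [250.2, 193.2], [250.2, 196.4]]
```

View pics/w3c.png

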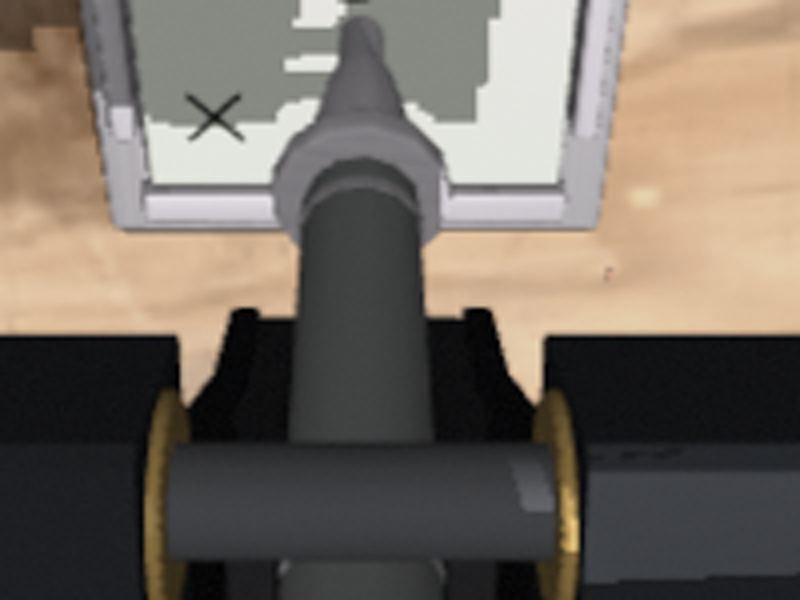

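The wrist crop shows the nose tip at crop (362,17) and the collar at about (358,180), in line with the ring. The tilt is about 0.36 rad, which is square enough to the 0.349 rad glass. Approaching to about 10 mm off.

Request:
send_rows:
  rows:
    - {"x":-3,"y":1,"z":0,"roll":0,"hand":10}
    - {"x":-2,"y":1,"z":0,"roll":0,"hand":10}
    - {"x":2.9,"y":-0.3,"z":-8,"roll":0,"hand":10}
    - {"x":2.9,"y":-0.3,"z":-8,"roll":0,"hand":10}
    - {"x":2.9,"y":-0.3,"z":-8,"roll":0,"hand":10}
    - {"x":2.9,"y":-0.3,"z":-8,"roll":0,"hand":10}
    - {"x":0,"y":0,"z":0,"roll":0,"hand":10}
    - {"x":0,"y":0,"z":0,"roll":0,"hand":10}
    - {"x":0,"y":0,"z":0,"roll":0,"hand":10}

```text
time: 12.95
position: [0.4445, 0.0088, 0.2187]
tool_rot: [3.137, -0.173, 0.0]
ft_force: [0.5, -0.2, -0.9]
grip_width: 0.205
grip_force: 15.0
```

```bash
python3 - <<'E'
from h import *
F=[];S=cal("scene")
for i in range(6): a=get_image("scene");s=get_state();F.append(s["ft_force"])
print(s["position"],np.mean(F,0),np.std(F,0))
W=cal("wrist");w=get_image("wrist");cv2.imwrite("pics/w4.png",w);cv2.imwrite("pics/s4.png",a)
sp=[.4825,.0038,.0625];n=np.array([-.3455,.038,.9376])
tip=s["position"]+[0,0,-.051]-.102*n;print("tip",tip,"gap",(tip-sp)@n)
for c,nm in((S,"s"),(W,"w")):print(nm,proj(c,sp),proj(c,tip))
x=cv2.resize(w[120:220,200:300],(400,400),interpolation=cv2.INTER_CUBIC)
u,v=proj(S,sp).astype(int);print(u-25,v-25)
y=cv2.resize(a[v-25:v+25,u-25:u+25],(400,400),interpolation=cv2.INTER_CUBIC)
cv2.imwrite("pics/m4.png",np.hstack([x,y]))
E
```

```text
[0.44438578 0.0087139  0.21869325] [-0.05806574  0.04424397 -1.06269533] [0.39513004 0.61273153 0.39686025]
tip [0.47962678 0.0048379  0.07205805] gap 0.009993766088060598
s [274.93181173 226.20135037] [275.67959436 224.62350393]
w [250.98051623 151.8493181 ] [250.08153928 157.47861841]
249 201
```

View pics/m4.png

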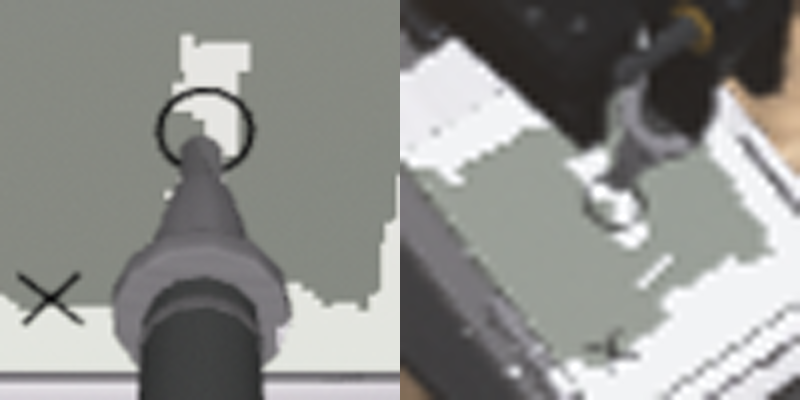

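The left panel (wrist) shows the ring at crop (205,131) with the nose tip just below it at (201,142). The right panel (scene) shows the same, and both match the predicted 10 mm gap.

Request:
send_rows:
  rows:
    - {"x":0.7,"y":-0.1,"z":-1.9,"roll":0,"hand":10}
    - {"x":0.7,"y":-0.1,"z":-1.9,"roll":0,"hand":10}
    - {"x":0.7,"y":-0.1,"z":-1.9,"roll":0,"hand":10}
    - {"x":0.7,"y":-0.1,"z":-1.9,"roll":0,"hand":10}
    - {"x":0.7,"y":-0.1,"z":-1.9,"roll":0,"hand":10}
    - {"x":0.7,"y":-0.1,"z":-1.9,"roll":0,"hand":10}
    - {"x":0,"y":0,"z":0,"roll":0,"hand":10}
    - {"x":0,"y":0,"z":0,"roll":0,"hand":10}

```text
time: 14.1
position: [0.4485, 0.0081, 0.2071]
tool_rot: [3.137, -0.173, -0.0]
ft_force: [-0.0, -0.2, -0.1]
grip_width: 0.2
grip_force: 15.0
```

```bash
cat > m.py <<'E'
from h import *
F=[];P=[]
for i in range(16): a=get_image("wrist");s=get_state();F.append(s["ft_force"]);P.append(s["position"])
sp=np.array([.4825,.0038,.0625]);n=np.array([-.3455,.038,.9376]);F=np.array(F)
p=np.mean(P,0);tip=p+[0,0,-.051]-.102*n
print(s["time"],p.round(4),"F",F.mean(0).round(2),"Fn",(F@n).mean().round(2),"gap",((tip-sp)@n*1000).round(2),"lat",((tip-sp)-((tip-sp)@n)*n)*1000)
E
python3 m.py
```

```text
14.9 [0.4485 0.0081 0.2071] F [-0.7   0.25  0.27] Fn 0.51 gap -2.32 lat [0.41277569 0.56107648 0.12913798]
```

Request:
send_rows:
  rows:
    - {"x":0.3,"y":0,"z":-0.7,"roll":0,"hand":10}
    - {"x":0.2,"y":0,"z":-0.7,"roll":0,"hand":10}
    - {"x":0,"y":0,"z":0,"roll":0,"hand":10}
    - {"x":0,"y":0,"z":0,"roll":0,"hand":10}
    - {"x":0,"y":0,"z":0,"roll":0,"hand":10}

```text
time: 15.4
position: [0.449, 0.0081, 0.2057]
tool_rot: [3.137, -0.173, -0.0]
ft_force: [-0.7, -0.0, 0.2]
grip_width: 0.203
grip_force: 15.0
```

```bash
python3 m.py; python3 - <<'E'
from h import *
w=get_image("wrist");a=get_image("scene");S=cal("scene");u,v=proj(S,[.4825,.0038,.0625]).astype(int)
x=cv2.resize(w[120:220,200:300],(400,400),interpolation=cv2.INTER_CUBIC)
y=cv2.resize(a[v-25:v+25,u-25:u+25],(400,400),interpolation=cv2.INTER_CUBIC)
cv2.imwrite("pics/m5.png",np.hstack([x,y]))
E
```

```text
16.2 [0.449  0.0081 0.2057] F [-0.92  0.02  0.33] Fn 0.63 gap -3.84 lat [0.41522587 0.5828737  0.1290084 ]
```

View pics/m5.png

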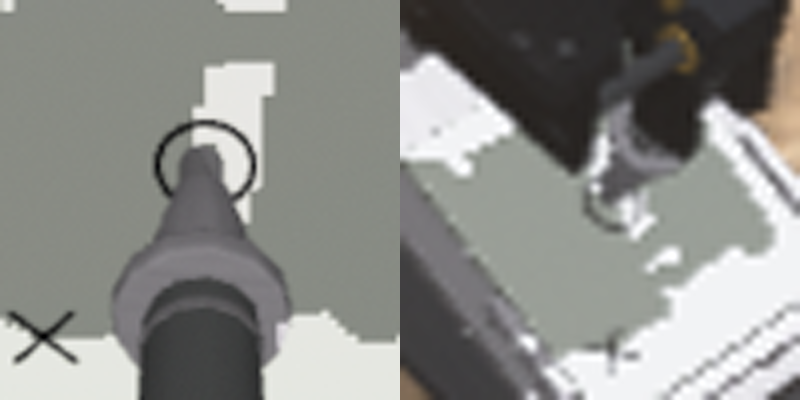

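The nose is inside the ring, at wrist crop (201,148) against the ring centre (205,162), and visibly pushed in by roughly 3–4 mm. I'll go 1 mm further to centre it in the window, then hand in.

Request:
send_rows:
  rows:
    - {"x":0.2,"y":0,"z":-0.5,"roll":0,"hand":10}
    - {"x":0.2,"y":0,"z":-0.5,"roll":0,"hand":10}
    - {"x":0,"y":0,"z":0,"roll":0,"hand":10}
    - {"x":0,"y":0,"z":0,"roll":0,"hand":10}
    - {"x":0,"y":0,"z":0,"roll":0,"hand":10}
    - {"x":0,"y":0,"z":0,"roll":0,"hand":10}
    - {"x":0,"y":0,"z":0,"roll":0,"hand":10}

```text
time: 17.0
position: [0.4494, 0.0081, 0.2047]
tool_rot: [3.137, -0.173, -0.0]
ft_force: [-0.2, 0.4, 1.0]
grip_width: 0.2
grip_force: 15.0
```

```bash
python3 m.py; python3 -c "
from h import *
print(close_job())"
```

```text
17.8 [0.4494 0.0081 0.2047] F [-1.03 -0.24  0.47] Fn 0.79 gap -4.92 lat [0.43986096 0.63360566 0.13592437]
the job is handed in; nothing more can be done
None
```

I handed the job in at 17.8 s with the lever right back at about 1.9 rad and the gauge held steady and square on the glass inside the ring, its nose pushed in about 5 mm by my estimate; the hand-in call returned no verdict.

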